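Find the high spot of a polishing wheel on the truing stand

TASK

The steel polishing wheel on the truing stand has been clamped on by eye and runs out of true: slide the dial indicator up to it until the plunger is about half pushed in, then crank the wheel right round once, watching the indicator, and leave the wheel standing with its high spot at the plunger, so that it can be tapped true. Never drive the plunger against its stop, and leave the other things on the desks as they are.

Things in the scene. Friction and masses are not known exactly. Their poses are not given: they have to be found in the camera images.
- truing_stand: grey cast base plate, 150 (x) x 288 (y) mm, top 20 mm above the desk; its origin lies on the desk exactly below the spindle axis. Its -y axis points from the spindle along the slideway to the indicator. The base does not move.
- spindle_axis (a point): point of the vertical spindle axis at the height of the plunger, 54 mm above the desk. The wheel, a plain steel disc 120 mm in diameter, 46 to 62 mm above the desk, is clamped about 4 mm off this axis in an unknown direction that no mark on it shows: as it turns, its rim passes the plunger at 56 mm (low spot) to 64 mm (high spot) from the axis.
- flange_centre (a point): centre of the top of the aluminium clamping flange, 72 mm across, on the spindle axis, 70 mm above the desk; nut and screw heads on it reach 76 mm. It clamps the wheel and carries the crank grip.
- turntable (a joint): angle of spindle, flange, crank grip and wheel in rad, growing anticlockwise seen from above, any number of turns either way; at 0 the crank grip lies on the stand's +x side. It stays where it is left (friction 0.06 N m). The high spot has no fixed relation to this angle.
- crank_grip_centre (a point): centre, 104 mm above the desk, of the crank grip: an upright black handle, 17 mm in diameter, 80 to 128 mm above the desk, standing on the flange 29 mm from the spindle axis. It spins freely about its own upright axis, so it can be held and led round the spindle in a circle of 29 mm radius without turning the hand.
- carriage_knob (a point): centre, 96 mm above the desk, of the black upright knob, 19 mm in diameter, 80 to 111 mm above the desk, on the column of the indicator's carriage. Gripped and moved along the slideway it takes the carriage along. The dial (53 mm across, face up, top 68 mm above the desk) is fixed in front of it, its centre 37 mm nearer to the spindle.
- carriage (a joint): travel of the indicator's carriage in m along the slideway towards the spindle (the stand's +y), 0 to 0.055; moving it takes about 6 N and it stays where it is left.
- plunger (a joint): what the dial reads: how far the sprung plunger is pushed in, in m; 0 is fully out, 0.020 is its stop. The needle goes once round clockwise over these 20 mm and points at the spindle at 0. The spring pushes back with 0.6 N at 0 to 1.8 N at 0.020. In touch with the wheel the reading is greatest at the high spot, 8 mm less at the low spot.
- contact_ball: steel ball, 8 mm in diameter, at the end of the plunger; its origin is the ball's foremost point, which touches the wheel's rim, 54 mm above the desk. With the plunger fully out this point is 104 mm in front of the carriage knob's centre, towards the spindle.
- hex_key: bent hexagon key, 31 x 88 x 5 mm, lying on the stand's base beside the slideway (bystander)
- dust_cap: black round cap, 34 mm across, 17 mm high, standing on the stand's base beside the slideway (bystander)
- calliper: steel calliper, 76 x 185 x 8 mm, lying on the left desk (bystander)
- slide_box: small grey box, 35 x 83 x 30 mm, on the left desk (bystander)
- loupe: folding magnifier, 35 x 28 x 12 mm, on the desk to the right (bystander)
- spare_objective: white microscope objective, 28 mm across, 44 mm high, standing on the desk to the right (bystander)

How it is judged:
On the way, in this order (a step that is already met when the one before it is completed fails the run):
1. the indicator bears on the wheel with its plunger about half in (7 to 13 mm) (value of joint plunger between 0.007 and 0.013 m and horizontal distance between contact_ball and spindle_axis below 0.0645 m), for 0.2 s.
2. the wheel has been cranked past half a turn from where it stood, the plunger bearing on it (distance of crank_grip_centre from where it was at the start of the episode above 0.054 m and value of joint plunger above 0.001 m), for 0.1 s.
At the end, for the whole second after the job is handed in: the wheel stands still with its high spot at the plunger: the ball is 63.6 to 64.5 mm from the spindle axis (the high spot within about 20 degrees), the plunger bearing on the rim, pushed in between 2 and 19.5 mm (horizontal distance between contact_ball and spindle_axis between 0.0636 and 0.0645 m and value of joint plunger between 0.002 and 0.0195 m and velocity of joint turntable between -0.05 and 0.05 rad/s); the robot touches nothing.
It fails at once if the plunger is driven against its stop or struck (more than 6 N on its ball) (contact force between contact_ball and anything else above 6 N).
It fails at once if one of the other things on the stand or the desks is moved more than 30 mm (distance of any of hex_key, dust_cap, calliper, slide_box, loupe, spare_objective from where it was at the start of the episode above 0.03 m).
It also fails if it takes over 72 s, if anything falls off the work surface, if the arm or the gripper's body presses on something with over 40 N, if the wrist force passes 120 N, or if a joint passes its speed limit or range.

ROBOT

A 6-joint arm with a two-finger parallel gripper is mounted at the origin on a cart in front of the work surface, level with it; the furniture and walls round the work are solid. World frame = base frame: x ahead of the robot, y to its left, z up, the work surface at z = 0. Lengths are in m, angles in rad, forces in N, time in s.
With the tool pointing down it reaches from about 0.225 to 0.875 m from the base axis. Payload 3.4 kg.
Tool frame: the origin (TCP) lies midway between the tips of the shut fingers; the grasp point (between the pads) lies 19 mm behind it; z points along the fingers, y is the direction in which the jaws open and shut (so a half turn about z gives the same grasp; the last joint's range is limited). The gripper opens to 85 mm and grips with 20 to 120 N. Pads are 22 mm wide; open, the fingers measure 114 mm over their backs; the gripper's body (76 mm by 85 mm) begins 54 mm behind the grasp point. The pads swing forward as they close: fully open they stand 13 mm farther back than shut.
Start: joints at [1.132, 0.276, 1.505, -0, 1.361, -0.121], TCP at [0.18, 0.546, 0.197] pointing down, gripper open.
Joint ranges: [-2.89, 2.89], [-0.75, 2.08], [0.22, 2.7], [-1.18, 4.32], [0.11, 2.71], [-2.7, 2.7]. Speed limits (rad/s): [2.57, 2.57, 3.14, 3.14, 3.14, 3.14].

INTERFACE

Orientations are given as [roll, pitch, yaw] about the fixed x, y, z axes, in that order (R = Rz(yaw) Ry(pitch) Rx(roll)).
In Python, from plant import robot gives the robot as it stands. Calls block until the motion is done:
- robot.move_ptp(position, orientation): joint-space move of the TCP to a pose.
- robot.movel(position, ori=None, speed=0.15): straight line of the TCP; ori=None keeps the orientation; speed is the mean speed in m/s.
- robot.set_joints(angles): joint-space move.
- robot.gripper_to(opening): finger opening in m; the grip force is fixed at half the most; returns when the fingers have stopped.
- robot.dwell(seconds).
- robot.inverse_kinematics(position, orientation): joint angles nearest the present ones, or None.
- robot.read_state(): the state.
- robot.get_image(name): name is "side" or "top"; returns a dict with "pixels" (400x640x3 uint8, red, green, blue), "mtx" (3x3 intrinsics, pixels), "T" (4x4, takes a point from camera to world coordinates). Camera axes: x right, y down, z forward; pixel columns grow to the right and rows downward; lengths in m; the calibration is good to about 2 mm. A picture is of the moment at which its call begins. There is no depth.
A pose or a line that the arm cannot do raises robot.PlanningError and nothing moves.
- robot.sign_off(): hands the job in, once; it reports no verdict.
The state is a dict: "time_s": time; "joints": joint angles; "dq": joint speeds; "tau": joint torques, N m; "eef_pos": TCP position; "ee_rot": TCP orientation; "contact_force": force on the tool from outside, world axes, zero at the start; "wrist_torque": the same for the moment, N m; "finger_gap": finger opening in m.
Only numpy, scipy, OpenCV 4.12 (cv2) and the standard library are available. Lean on these libraries where they do the work, as an engineer would, in place of code of your own. Each camera call takes 0.05 s, during which the arm holds its last target. There are 200 camera calls.

## Working session

There is one attempt and no reset: what is moved stays moved. The work goes in short steps, each a Python script; the robot and the scene stay as the last script left them, time stands still between calls to the robot, and variables do not carry over. Pictures are saved under pics/ and viewed, about 8 in all and at most 12, crops included, and the job is handed in when it is done.

```bash
mkdir -p pics; ls; python3 - <<'E'
from plant import robot
import cv2,numpy as np
for n in("top","side"):
    im=robot.get_image(n); cv2.imwrite(f"pics/{n}0.png",im["pixels"][:,:,::-1]); print(n,im["mtx"].round(1).tolist(),im["T"].round(4).tolist())
s=robot.read_state(); print(s)
E
```

```text
pics
top [[471.1, 0.0, 324.6], [0.0, 471.1, 195.6], [0.0, 0.0, 1.0]] [[0.0015, -0.9846, 0.1747, 0.2983], [-0.9999, -0.0035, -0.0112, -0.0893], [0.0116, -0.1747, -0.9846, 1.4059], [0.0, 0.0, 0.0, 1.0]]
side [[372.8, 0.0, 314.5], [0.0, 372.8, 200.5], [0.0, 0.0, 1.0]] [[1.0, -0.0023, 0.0025, 0.5248], [-0.0033, -0.4618, 0.887, -0.9887], [-0.0009, -0.887, -0.4618, 0.5444], [0.0, 0.0, 0.0, 1.0]]
{'time_s': 0.1, 'joints': array([ 1.13199583e+00,  2.76564955e-01,  1.50601427e+00,  1.41813978e-05,
        1.36073856e+00, -1.21027323e-01]), 'dq': array([-0.00073885, -0.00051002, -0.00175538, -0.00015151,  0.00081071,
       -0.00094131]), 'tau': array([ 2.07636789e-03, -4.17703021e+01, -2.46403688e+01, -3.80851579e-04,
        5.78342020e-03,  9.51878576e-06]), 'eef_pos': array([0.17944198, 0.54571119, 0.19590427]), 'ee_rot': array([-3.13988181e+00, -2.22042162e-04,  2.82381632e+00]), 'contact_force': array([-0.61324372, -0.5153681 ,  0.18499045]), 'wrist_torque': array([-0.04653257, -0.02908079, -0.03108761]), 'finger_gap': 0.0853113954821085}
```

View pics/top0.png

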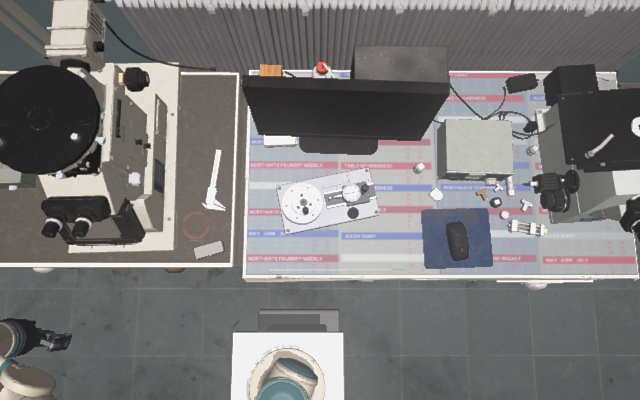

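View pics/side0.png

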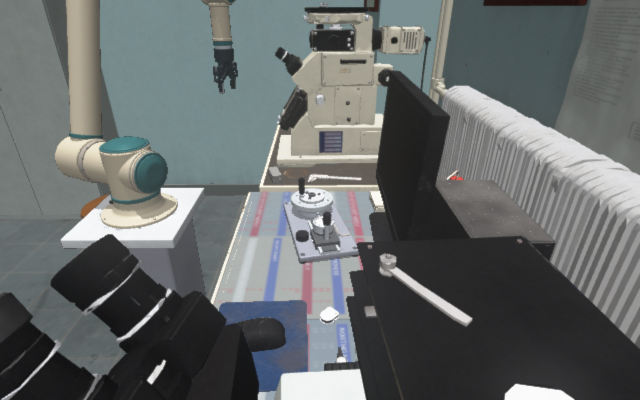

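The top view shows the stand with its wheel near (303,203) and the indicator towards (365,190). The monitor stands behind it, and in the side view the grip is at about (301,187) and the knob at (326,218). I'll zoom in on both.

```bash
python3 - <<'E'
import cv2,numpy as np
a=cv2.imread("pics/top0.png")[160:245,265:395]; b=cv2.imread("pics/side0.png")[165:270,270:370]
cv2.imwrite("pics/ztop.png",cv2.resize(a,None,fx=6,fy=6,interpolation=cv2.INTER_CUBIC))
cv2.imwrite("pics/zside.png",cv2.resize(b,None,fx=5.5,fy=5.5,interpolation=cv2.INTER_CUBIC))
E
```

```text
(no output)
```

View pics/ztop.png

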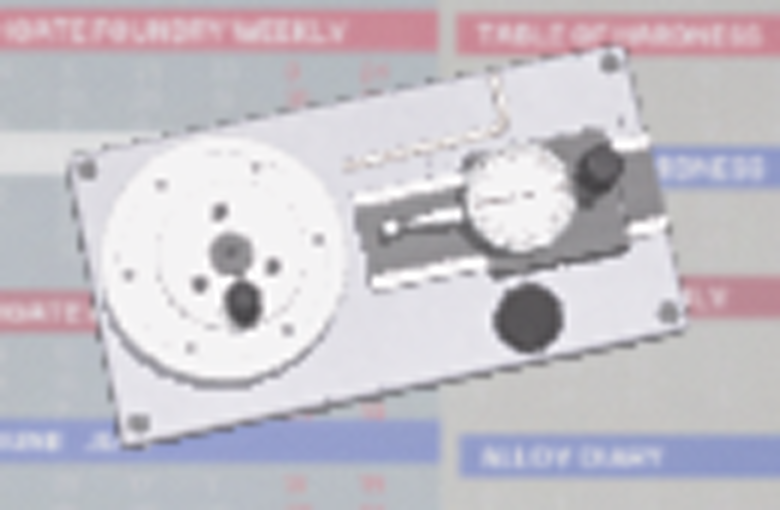

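View pics/zside.png

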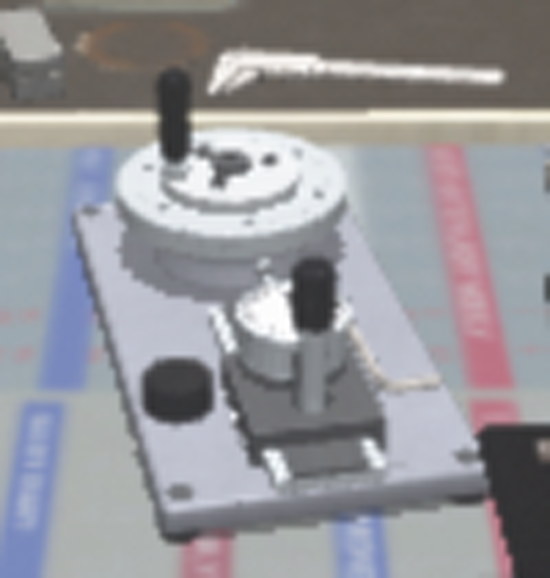

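The crops show these features:
- **Wheel nut:** near zoom px (231,254).
- **Crank grip:** (240,300), on the robot's side.
- **Indicator knob:** (600,165).
- **Dial:** (518,197).
- **Dust cap and hex key:** on either side of the slideway.

Next I'll measure positions with masks and rays.

```bash
cat > h.py <<'E'
import numpy as np,cv2
def ray(im,uv):
    uv=np.array(uv,float); d=np.linalg.solve(im["mtx"],[uv[0],uv[1],1]); T=im["T"]
    return T[:3,3],T[:3,:3]@d
def onz(im,uv,z):
    o,d=ray(im,uv); return o+d*(z-o[2])/d[2]
def tri(a,ua,b,ub):
    A=np.zeros((3,3));c=np.zeros(3);R=[ray(a,ua),ray(b,ub)]
    for o,d in R:
        d=d/np.linalg.norm(d);P=np.eye(3)-np.outer(d,d);A+=P;c+=P@o
    p=np.linalg.solve(A,c)
    return p,[np.linalg.norm(np.cross(p-o,d/np.linalg.norm(d))) for o,d in R]
def proj(im,p):
    T=im["T"];q=im["mtx"]@(T[:3,:3].T@(np.array(p)-T[:3,3]));return q[:2]/q[2]
def blob(im,uv,thr=75,r=9):
    g=im["pixels"].max(2); m=(g<thr).astype(np.uint8)
    n,l,st,c=cv2.connectedComponentsWithStats(m,connectivity=4)
    i=min((i for i in range(1,n) if 8<st[i,4]<600),key=lambda i:np.hypot(*(c[i]-uv)))
    return c[i],st[i]
E
python3 - <<'E'
from h import *
from plant import robot
t=robot.get_image("top");s=robot.get_image("side")
zt=lambda x,y:((x+.5)/6-.5+265,(y+.5)/6-.5+160); zs=lambda x,y:((x+.5)/5.5-.5+270,(y+.5)/5.5-.5+165)
C=np.array([onz(t,zt(*p),.02)[:2] for p in[(70,155),(622,47),(686,328),(124,447)]])
print("corners",C.round(4).tolist()); print("sides",[np.linalg.norm(C[i]-C[i-1]).round(4) for i in range(4)])
ax=(C[1]-C[0]+C[2]-C[3]);ax/=np.linalg.norm(ax)   # stand -y
print("stand -y dir",ax,"centre",C.mean(0))
print("nut",onz(t,zt(231,254),.076))
for nm,a,b in[("grip",(240,303),(174,115)),("knob",(600,168),(313,295))]:
    ua,sa=blob(t,zt(*a));ub,sb=blob(s,zs(*b)); print(nm,ua,sa,ub,sb,*tri(t,ua,s,ub))
print("dial",onz(t,zt(518,197),.068),"ball",onz(t,zt(388,228),.056))
# wheel outline: bright, low-saturation pixels
px=t["pixels"].astype(int); m=(px.min(2)>222).astype(np.uint8); n,l,st,c=cv2.connectedComponentsWithStats(m)
w=l[int(zt(180,300)[1]),int(zt(180,300)[0])]; cn=max(cv2.findContours((l==w).astype(np.uint8),0,1)[0],key=len)
e=cv2.fitEllipse(cv2.convexHull(cn)); print("wheel",e,onz(t,e[0],.062),st[w])
E
```

```text
corners [[0.5746, 0.0398], [0.6311, -0.237], [0.4884, -0.2666], [0.4287, 0.0105]]
sides [np.float64(0.1488), np.float64(0.2825), np.float64(0.1458), np.float64(0.2835)]
stand -y dir [ 0.20544113 -0.97866948] centre [ 0.53071143 -0.11335666]
nut [ 0.51562818 -0.04301982  0.076     ]
grip [307.8  63.7] [307  60   2   9  10] [301.23076923 184.73076923] [298 178   7  16  78] [ 0.6594068  -0.10334432  0.2313056 ] [np.float64(0.18890092357396027), np.float64(0.18890092357396013)]
knob [456.97934596 241.23407917] [446 222  23  39 581] [326.43037975 217.98734177] [323 212   8  13  79] [ 0.47015236 -0.43876614  0.21828335] [np.float64(0.07681050270269821), np.float64(0.07681050270269826)]
dial [ 0.54522579 -0.18065691  0.068     ] ball [ 0.53192706 -0.11827995  0.056     ]
wheel ((314.5065612792969, 211.23670959472656), (61.849761962890625, 72.26045227050781), 108.16002655029297) [ 0.49083306 -0.07567376  0.062     ] [ 280  181   72   52 1862]
```

```bash
python3 - <<'E'
from h import *
from plant import robot
t=robot.get_image("top");s=robot.get_image("side")
S=8
def zoomC(im,u0,v0,w,h,thr):
    g=im["pixels"].max(2)[v0:v0+h,u0:u0+w]; G=cv2.resize(g,None,fx=S,fy=S,interpolation=cv2.INTER_CUBIC)
    n,l,st,c=cv2.connectedComponentsWithStats((G<thr).astype(np.uint8)); i=1+np.argmax(st[1:,4])
    return ((c[i]+.5)/S-.5+[u0,v0]),st[i]/S
for nm,bt,bs,thr in[("grip",(299,204,12,13),(296,175,10,20),110),("knob",(359,181,12,12),(320,209,13,19),80)]:
    ua,sa=zoomC(t,*bt,thr);ub,sb=zoomC(s,*bs,90); p,e=tri(t,ua,s,ub);print(nm,ua.round(2),sa.round(1),ub.round(2),sb.round(1),p.round(4),np.round(e,4))
    zc=.104 if nm=="grip" else .0955
    print("  top@z",onz(t,ua,zc).round(4),"side@z",onz(s,ub,zc).round(4))
px=t["pixels"]
print("row203",px[203,272:330].tolist())
E
```

```text
grip [305.11 210.28] [  4.    3.2   5.1   7.1 210.6] [301.18 184.52] [  1.9   2.2   7.2  17.  714.6] [ 0.4889 -0.0497  0.1054] [0.0017 0.0017]
  top@z [ 0.4874 -0.0499  0.104 ] side@z [ 0.4905 -0.0459  0.104 ]
knob [363.23 189.82] [ 2.6  5.9  4.9  5.1 76.4] [326.51 218.1 ] [  3.    3.    8.   13.5 710.6] [ 0.5522 -0.2139  0.0925] [0.0038 0.0038]
  top@z [ 0.5478 -0.2138  0.0955] side@z [ 0.5557 -0.2175  0.0955]
row203 [[185, 189, 196], [184, 188, 195], [185, 190, 196], [187, 191, 197], [187, 190, 196], [190, 193, 199], [184, 187, 192], [169, 168, 176], [220, 218, 225], [223, 221, 226], [244, 243, 244], [244, 243, 244], [229, 227, 229], [243, 242, 243], [245, 243, 244], [244, 243, 244], [244, 243, 244], [244, 243, 244], [244, 243, 244], [240, 238, 240], [244, 242, 243], [244, 243, 244], [244, 243, 244], [244, 243, 244], [244, 243, 244], [244, 243, 244], [246, 245, 245], [247, 245, 246], [172, 168, 172], [142, 140, 144], [145, 143, 146], [143, 141, 145], [148, 145, 150], [147, 146, 149], [150, 148, 151], [225, 222, 224], [246, 244, 245], [204, 199, 203], [153, 150, 154], [202, 198, 202], [245, 244, 245], [245, 244, 244], [244, 243, 244], [244, 243, 244], [244, 243, 244], [244, 243, 244], [244, 243, 243], [240, 238, 239], [243, 242, 243], [244, 243, 244], [236, 235, 237], [225, 223, 230], [225, 223, 230], [226, 224, 230], [160, 159, 164], [147, 147, 149], [148, 147, 149], [149, 149, 151]]
```

```bash
cat >> h.py <<'E'
AX=np.array([.5156,-.0432]); DN=np.array([.2075,-.9782]); YAW=float(np.arctan2(DN[0]*0+.9782,-.2075))
DOWN=[np.pi,0,YAW]
def dialcrop(t,L,S=24):   # zoomed crop centred on dial for knob distance L
    u=proj(t,[*(AX+DN*(L-.037)),.068]); M=np.float32([[1/S,0,u[0]-12],[0,1/S,u[1]-12]])
    return cv2.warpAffine(t["pixels"],M,(24*S,24*S),flags=cv2.INTER_CUBIC|cv2.WARP_INVERSE_MAP),u
E
python3 - <<'E'
from h import *
from plant import robot
t=robot.get_image("top"); S=8;u0,v0=276,176
g=t["pixels"].min(2)[v0:v0+54,u0:u0+52]; G=cv2.resize(g,None,fx=S,fy=S,interpolation=cv2.INTER_CUBIC)
up=lambda p:((np.array(p)+.5)/S-.5+[u0,v0])
for thr in(230,234,238):
    n,l,st,c=cv2.connectedComponentsWithStats((G>thr).astype(np.uint8)); i=1+np.argmax(st[1:,4])
    cn=max(cv2.findContours((l==i).astype(np.uint8),0,1)[0],key=len); e=cv2.fitEllipse(cv2.convexHull(cn))
    print(thr,up(e[0]),np.array(e[1])/S,onz(t,up(e[0]),.062))
N=((G<190)&(G>100)).astype(np.uint8); n,l,st,c=cv2.connectedComponentsWithStats(N)
for i in range(1,n):
    if st[i,4]>300 and np.hypot(*(up(c[i])-[303.2,202]))<4: print("nut",up(c[i]),st[i]/S,onz(t,up(c[i]),.076))
d,u=dialcrop(t,.178); print(u); cv2.imwrite("pics/dial0.png",d[:,:,::-1])
E
```

```text
230 [301.81281281 202.26192856] [40.08569336 40.9214325 ] [ 0.51689259 -0.03887326  0.062     ]
234 [301.79519463 202.34177971] [39.90364838 40.49624252] [ 0.51665874 -0.03882472  0.062     ]
238 [301.7767849  202.44600487] [39.60098648 40.09667969] [ 0.51635358 -0.0387746   0.062     ]
nut [303.72928031 204.84200657] [ 24.     22.75    8.875  16.625 504.125] [ 0.50716952 -0.04494414  0.076     ]
[351.07998849 192.54257873]
```

View pics/dial0.png

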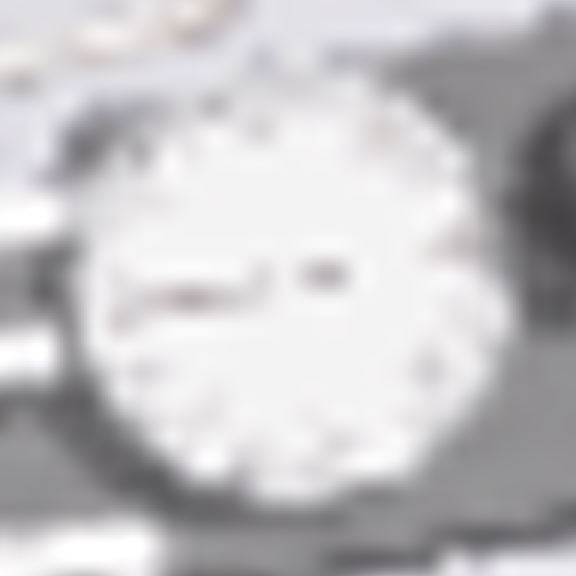

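The dial crop shows the needle pointing left, towards the spindle at about (190,297), so it reads 0. The wheel outline sits about 4 mm from the axis, away from the plunger, which puts the low spot near the plunger. I'm aiming for a reading of about 9 to 10 mm, which will rise by up to 8 mm at the high spot.

```bash
cat >> h.py <<'E'
def st(r,m=""):
    s=r.read_state(); print(m,"t%.1f"%s["time_s"],s["eef_pos"].round(4),"F",s["contact_force"].round(1),"gap %.4f"%s["finger_gap"],flush=True); return s
def needle(t,L):   # darkness along directions from dial centre -> reading in mm (clockwise from spindle)
    S=24;d,u=dialcrop(t,L,S); g=255-d.min(2).astype(float)
    c0=np.array([12*S,12*S])
    def at(a,r): 
        p=[proj(t,[*(AX+DN*(L-.037)+k*np.array([np.cos(a),np.sin(a)])),.068]) for k in r]
        q=(np.array(p)-u)*S+c0; return cv2.remap(g.astype(np.float32),q[:,0].astype(np.float32)[None],q[:,1].astype(np.float32)[None],1)[0]
    a0=np.arctan2(-DN[1],-DN[0]); f=np.arange(0,360,3)
    v=np.array([at(a0-np.radians(x),np.linspace(.006,.018,9)).mean() for x in f])
    return f,v,d
def read(t,L):
    f,v,d=needle(t,L); i=v.argmax(); w=np.clip(v-np.median(v),0,None); k=np.abs((f-f[i]+180)%360-180)<25
    a=np.radians(f[k]); ang=np.degrees(np.arctan2((w[k]*np.sin(a)).sum(),(w[k]*np.cos(a)).sum()))%360
    return ang/18, v.max()-np.median(v)
E
python3 - <<'E'
from h import *
from plant import robot
t=robot.get_image("top"); print("read0",read(t,.178))
K=AX+DN*.178
robot.move_ptp([.42,-.08,.2],DOWN); robot.gripper_to(.05); st(robot)
robot.movel([*K,.15],speed=.2); robot.movel([*K,.080],speed=.1); st(robot,"down")
robot.gripper_to(0.0); st(robot,"grip")
for L in(.166,.158,.154):
    robot.movel([*(AX+DN*L),.080],speed=.03); st(robot,L)
for n in("top","side"):
    im=robot.get_image(n)["pixels"]; cv2.imwrite(f"pics/g_{n}.png",im[:,:,::-1])
a=cv2.imread("pics/g_top.png")[150:250,255:405];b=cv2.imread("pics/g_side.png")[150:270,260:385]
cv2.imwrite("pics/g.png",np.hstack([cv2.resize(a,(400,400//150*100 if 0 else 267)),cv2.resize(b,(278,267))]))
E
```

```text
read0 (np.float64(0.2229294062990713), np.float32(46.01693))
 t3.2 [ 0.42   -0.0798  0.2   ] F [0.3 0.8 0.4] gap 0.0497
down t5.2 [ 0.553  -0.2175  0.0806] F [ 0.1 -0.   1.2] gap 0.0499
grip t5.7 [ 0.5526 -0.2173  0.0801] F [ 0.2 -0.3 -1. ] gap 0.0000
0.166 t6.3 [ 0.5501 -0.2054  0.0801] F [-0.1  0.2  0.1] gap 0.0002
0.158 t6.7 [ 0.5484 -0.1976  0.08  ] F [-0.2  0.   0.1] gap 0.0002
0.154 t7.0 [ 0.5475 -0.1937  0.08  ] F [ 0.8  0.9 -0.1] gap -0.0000
```

View pics/g.png

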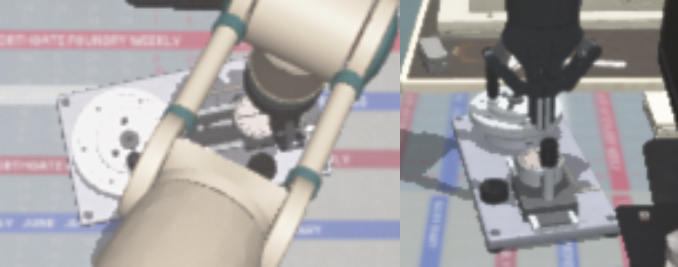

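The grasp missed. The gap is 0, and the shut fingers stand on the spindle side of the knob (side view: knob near (548,155), finger tips near (540,130)). I'll lift off and measure again.

```bash
python3 - <<'E'
from h import *
from plant import robot
robot.movel([.5475,-.1937,.16],speed=.2); robot.gripper_to(.05); robot.move_ptp([.36,.12,.22],DOWN); st(robot)
t=robot.get_image("top");s=robot.get_image("side")
def z(im,u0,v0,w,h,S,name):
    a=im["pixels"][v0:v0+h,u0:u0+w,::-1]; return cv2.resize(a,None,fx=S,fy=S,interpolation=cv2.INTER_CUBIC)
A=z(t,335,170,48,40,8,"a");B=z(s,303,200,48,40,8,"b"); cv2.imwrite("pics/k.png",np.hstack([A,B]))
for L in(.17,.178,.185): print(L,[proj(t,[*(AX+DN*L),zz]).round(1) for zz in(.08,.111)],[proj(s,[*(AX+DN*L),zz]).round(1) for zz in(.08,.111)])
E
```

```text
t9.6 [0.3609 0.1196 0.22  ] F [ 0.3  0.7 -0.2] gap 0.0502
0.17 [array([361.2, 189.8]), array([362.2, 187.7])] [array([324.3, 222. ]), array([324.5, 210.8])]
0.178 [array([363.9, 189.2]), array([365. , 187.1])] [array([325.1, 223.6]), array([325.3, 212.4])]
0.185 [array([366.3, 188.7]), array([367.4, 186.6])] [array([325.8, 225.1]), array([326. , 213.8])]
```

View pics/k.png

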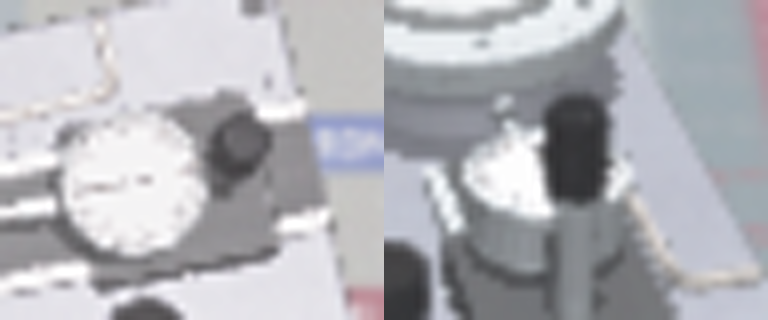

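The knob still sits where I measured it, around L≈0.178, with its top at (365,187) in the top view. I'll hover the shut fingers just above it and compare with where they should project.

```bash
python3 - <<'E'
from h import *
from plant import robot
K=AX+DN*.178
robot.gripper_to(0); robot.move_ptp([*K,.135],DOWN); s_=st(robot); print(s_["ee_rot"],s_["joints"].round(3))
s=robot.get_image("side"); t=robot.get_image("top")
for p in([*K,.135],[*K,.111],[*K,.08]): print(proj(s,p).round(1),proj(t,p).round(1))
A=cv2.resize(s["pixels"][165:245,280:370,::-1],None,fx=6,fy=6,interpolation=cv2.INTER_CUBIC)
q=((proj(s,[*s_["eef_pos"]])-[280,165]+.5)*6).astype(int); cv2.circle(A,tuple(map(int,q)),4,(0,0,255),1); cv2.imwrite("pics/hov.png",A)
E
```

```text
t11.7 [ 0.5525 -0.216   0.1355] F [-0.5  0.  -0.1] gap -0.0000
[ 3.14101760e+00 -4.40005314e-04  1.78082763e+00] [-4.900e-01  3.420e-01  1.564e+00  1.000e-03  1.236e+00 -7.010e-01]
[325.4 203.5] [365.8 185.4]
[325.3 212.4] [365.  187.1]
[325.1 223.6] [363.9 189.2]
```

View pics/hov.png

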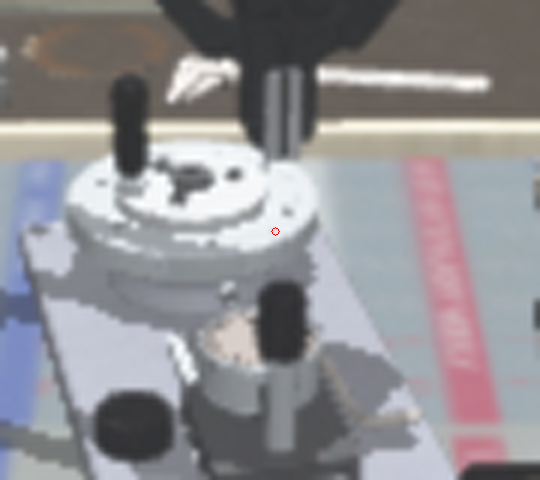

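The fingertips appear about 12 px higher than expected: (280,158) in the crop against the marked (275,231). That means they're either about 33 mm too high or displaced in y. I'll check against the top view.

```bash
python3 - <<'E'
from h import *
from plant import robot
t=robot.get_image("top"); s=robot.get_image("side")
A=cv2.resize(t["pixels"][150:240,300:410,::-1],None,fx=5,fy=5,interpolation=cv2.INTER_CUBIC)
for zz,c in((.135,(0,0,255)),(.17,(0,200,0)),(.25,(255,0,0))):
    q=((proj(t,[.5525,-.216,zz])-[300,150]+.5)*5).astype(int); cv2.circle(A,tuple(map(int,q)),5,c,2)
cv2.imwrite("pics/hovt.png",A)
E
```

```text
(no output)
```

View pics/hovt.png

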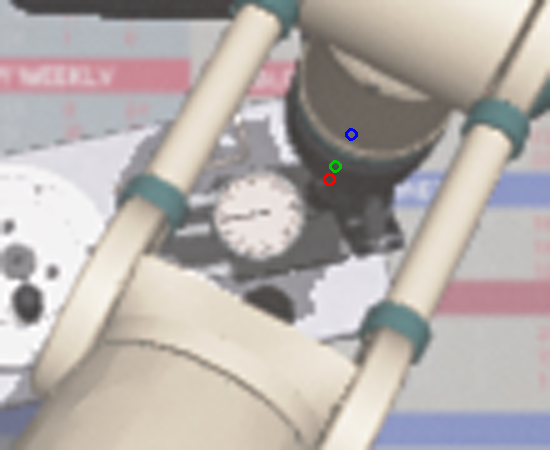

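The horizontal position agrees, so the fingers are really about 33 mm higher than reported. I'll confirm by gently touching the knob's top, which is known to be at 111 mm.

```bash
python3 - <<'E'
from h import *
from plant import robot
K=AX+DN*.178
z=.092; robot.movel([*K,z],speed=.12); f0=st(robot)["contact_force"][2]
while z>.062:
    z-=.003; robot.movel([*K,z],speed=.04); F=robot.read_state()["contact_force"]
    if abs(F[2]-f0)>3: break
s=st(robot,"touch z=%.3f"%z)
robot.movel([*K,z+.02],speed=.1)
E
```

```text
t12.4 [ 0.5527 -0.2172  0.0921] F [ 0.1 -0.1 -0.1] gap 0.0002
touch z=0.074 t13.9 [ 0.5528 -0.2175  0.0763] F [-2.8  1.5 11.7] gap -0.0001
```

The touch came at a reported z of about 0.077, so the real tips are 34 mm above the reported TCP, which matches the picture. I'll correct all heights by −34 mm and grasp again, guarding with the force reading.

```bash
cat >> h.py <<'E'
DZ=-.034   # measured: real finger tips are 34 mm above the reported TCP
E
python3 - <<'E'
from h import *
from plant import robot
K=AX+DN*.178
robot.movel([*K,.100],speed=.15); robot.gripper_to(.05)
for z in(.075,.06,.080+DZ):
    robot.movel([*K,z],speed=.08); F=robot.read_state()["contact_force"]
    if abs(F[2])>6: st(robot,"stop"); raise SystemExit
st(robot,"down"); robot.gripper_to(0.0); s=st(robot,"grip")
if s["finger_gap"]<.012: raise SystemExit("no knob")
for L in(.170,.162,.157):
    robot.movel([*(AX+DN*L),.080+DZ],speed=.03); st(robot,L)
t=robot.get_image("top"); print([ (L,read(t,L)) for L in(.157,.159)])
d,_=dialcrop(t,.157); cv2.imwrite("pics/d1.png",d[:,:,::-1])
E
```

```text
down t16.1 [ 0.5522 -0.2171  0.0457] F [ 0.3  0.4 -0.8] gap 0.0500
grip t16.5 [ 0.5554 -0.217   0.0469] F [ 4.4  2.9 -0.5] gap 0.0170
0.17 t16.9 [ 0.5543 -0.2117  0.0469] F [ 4.7 -4.3 -2.8] gap 0.0172
0.162 t17.4 [ 0.5527 -0.2041  0.0469] F [ 5.6 -3.5 -2.8] gap 0.0172
0.157 t17.7 [ 0.5517 -0.1992  0.0469] F [ 5.6 -4.1 -3.9] gap 0.0170
[(0.157, (np.float64(0.2894578878981839), np.float32(46.010582))), (0.159, (np.float64(0.25721558868298), np.float32(48.808052)))]
```

Grasped: the gap is 17 mm and the carriage follows. Now advancing in small steps while reading the dial.

```bash
python3 - <<'E'
from h import *
from plant import robot
for L in(.154,.151,.149,.147,.145,.143):
    robot.movel([*(AX+DN*L),.080+DZ],speed=.02); e=robot.read_state(); Le=(e["eef_pos"][:2]-AX)@DN
    t=robot.get_image("top"); r,q=read(t,Le); print(L,Le.round(4),"read %.2f q%.0f"%(r,q),"F",e["contact_force"].round(1),"t%.1f"%e["time_s"])
    if 9<r<15: break
d,_=dialcrop(t,Le); cv2.imwrite("pics/d2.png",d[:,:,::-1])
E
```

```text
0.154 0.1576 read 2.36 q68 F [ 5.9 -4.9 -3.3] t18.0
0.151 0.1547 read 5.00 q51 F [ 5.4 -4.5 -3.5] t18.4
0.149 0.1528 read 6.63 q44 F [ 5.4 -5.4 -3.3] t18.7
0.147 0.1509 read 8.46 q68 F [ 5.9 -6.2 -4.5] t19.0
0.145 0.1489 read 10.01 q52 F [ 5.8 -6.  -4.5] t19.3
```

View pics/d2.png

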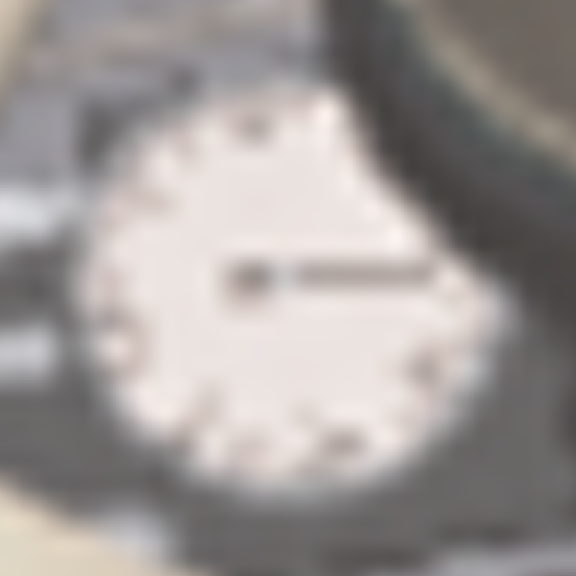

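The dial reads 10.0 mm, with the needle pointing directly away from the spindle. That puts the low spot at the plunger, as the outline predicted. I'll dwell, release, and take hold of the crank grip.

```bash
cat >> h.py <<'E'
AX2=AX+np.array([.002,0])
def gp(ph): return [*(AX2+.029*np.array([np.cos(ph),np.sin(ph)])),.085+DZ]
PH0=np.radians(193.7)
E
python3 - <<'E'
from h import *
from plant import robot
robot.dwell(.4); robot.gripper_to(.05); e=st(robot,"rel"); Le=.149
p=e["eef_pos"]; robot.movel([p[0],p[1],.115],speed=.12)
t=robot.get_image("top"); print("after release",read(t,Le))
g=gp(PH0); robot.movel([g[0],g[1],.120],speed=.2); 
t=robot.get_image("top"); print("over grip",[(L,read(t,L)) for L in(.147,.149,.151)])
for z in(.095,.07,g[2]):
    robot.movel([g[0],g[1],z],speed=.08); F=robot.read_state()["contact_force"]
    if abs(F[2])>6: st(robot,"stop"); raise SystemExit
st(robot,"down"); robot.gripper_to(0.0); s=st(robot,"grip")
t=robot.get_image("top"); print("gripped",[(L,read(t,L)) for L in(.147,.149,.151)])
A=cv2.resize(t["pixels"][150:240,270:390,::-1],None,fx=5,fy=5,interpolation=cv2.INTER_CUBIC); cv2.imwrite("pics/c.png",A)
E
```

```text
rel t20.1 [ 0.5454 -0.1848  0.0461] F [ 0.4  1.2 -0.5] gap 0.0503
after release (np.float64(10.11878771644435), np.float32(53.44))
over grip [(0.147, (np.float64(10.025346298042802), np.float32(31.21072))), (0.149, (np.float64(10.129275478544598), np.float32(30.671658))), (0.151, (np.float64(10.213848130695837), np.float32(27.044704)))]
down t23.1 [ 0.4894 -0.05    0.0511] F [-0.2  0.4 -0.9] gap 0.0498
grip t23.6 [ 0.4903 -0.0501  0.0517] F [0.4 0.9 3.9] gap 0.0150
gripped [(0.147, (np.float64(10.026867718987907), np.float32(32.934948))), (0.149, (np.float64(10.132671803335272), np.float32(32.429905))), (0.151, (np.float64(10.216185631674549), np.float32(28.66189)))]
```

View pics/c.png

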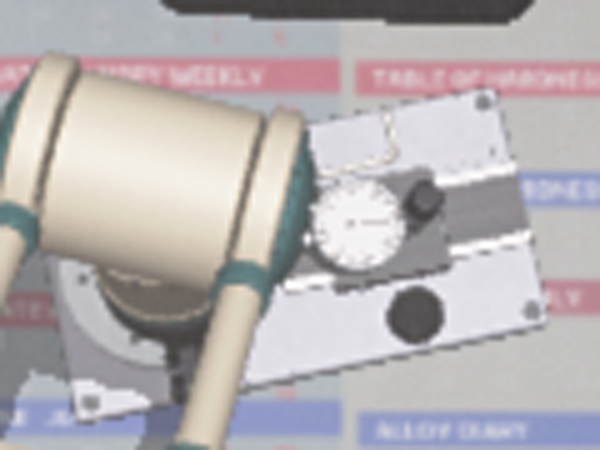

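The crank is gripped at gap 15 mm, the dial is clear at about (355,222) in the crop, and it reads 10.1 mm. Now one full turn anticlockwise, logging the readings.

```bash
python3 - <<'E'
from h import *
from plant import robot
import json
rec=[];prev=10.1
for k in range(1,25):
    ph=PH0+np.radians(15*k); robot.movel(gp(ph),speed=.05); e=robot.read_state()
    t=robot.get_image("top"); r,q=read(t,.149); v=e["eef_pos"][:2]-AX2; F=np.linalg.norm(e["contact_force"][:2])
    rec.append((15*k,np.degrees(np.arctan2(v[1],v[0])),float(r),float(q))); print(15*k,"act %.0f rad %.1f"%(rec[-1][1]%360,np.hypot(*v)*1e3),"r %.2f q%.0f F%.1f gap %.4f t%.1f"%(r,q,F,e["finger_gap"],e["time_s"]),flush=True)
    if F>20 or e["finger_gap"]<.01: print("STOP"); break
json.dump(rec,open("rec.json","w"))
a=np.radians([x[1] for x in rec]);y=np.array([x[2] for x in rec]);w=np.array([x[3] for x in rec])>15
def fit(w):
    X=np.c_[np.ones_like(a),np.cos(a),np.sin(a)];c=np.linalg.lstsq(X[w],y[w],rcond=None)[0];return c,y-X@c
c,res=fit(w); w2=w&(abs(res)<1.5); c,res=fit(w2)
print("mean %.2f amp %.2f high at grip angle %.1f"%(c[0],np.hypot(c[1],c[2]),np.degrees(np.arctan2(c[2],c[1]))%360),w2.sum(),"rms",res[w2].std())
E
```

```text
15 act 211 rad 28.3 r 10.11 q42 F1.5 gap 0.0154 t23.9
30 act 226 rad 28.4 r 1.97 q58 F1.1 gap 0.0155 t24.3
45 act 240 rad 28.5 r 1.80 q106 F2.0 gap 0.0154 t24.6
60 act 255 rad 28.7 r 1.68 q120 F1.4 gap 0.0152 t25.0
75 act 269 rad 28.9 r 2.91 q61 F2.0 gap 0.0152 t25.3
90 act 284 rad 29.1 r 12.83 q37 F1.5 gap 0.0151 t25.7
105 act 299 rad 29.3 r 14.02 q26 F0.7 gap 0.0155 t26.0
120 act 314 rad 29.5 r 15.06 q36 F0.5 gap 0.0153 t26.4
135 act 329 rad 29.7 r 16.11 q38 F0.2 gap 0.0155 t26.7
150 act 343 rad 29.8 r 17.20 q29 F0.3 gap 0.0153 t27.1
165 act 358 rad 29.8 r 17.93 q40 F0.5 gap 0.0155 t27.4
180 act 13 rad 29.8 r 18.36 q31 F1.2 gap 0.0150 t27.8
195 act 28 rad 29.8 r 18.58 q31 F2.1 gap 0.0157 t28.1
210 act 44 rad 29.7 r 18.54 q31 F1.3 gap 0.0155 t28.5
225 act 59 rad 29.5 r 18.12 q39 F0.7 gap 0.0153 t28.8
240 act 74 rad 29.3 r 17.54 q40 F1.2 gap 0.0156 t29.2
255 act 89 rad 29.2 r 16.64 q34 F0.7 gap 0.0152 t29.5
270 act 104 rad 28.9 r 15.59 q23 F1.7 gap 0.0156 t29.9
285 act 119 rad 28.7 r 14.57 q31 F1.6 gap 0.0152 t30.2
300 act 134 rad 28.5 r 13.27 q37 F2.2 gap 0.0151 t30.6
315 act 149 rad 28.4 r 12.29 q40 F1.4 gap 0.0155 t30.9
330 act 164 rad 28.3 r 11.46 q45 F1.5 gap 0.0155 t31.3
345 act 179 rad 28.2 r 10.94 q35 F1.4 gap 0.0157 t31.6
360 act 194 rad 28.2 r 10.13 q33 F2.6 gap 0.0153 t32.0
mean 14.29 amp 4.33 high at grip angle 31.8 12 rms 0.04546319476365492
```

The full turn is done. Apart from four occluded steps (30° to 75°), the readings follow a clean cosine from about 10.1 up to about 18.6 mm, highest near a grip angle of 33°. I'll refit with only the occluded points left out, go to the peak, release and check.

```bash
python3 - <<'E'
from h import *
from plant import robot
import json
rec=np.array(json.load(open("rec.json"))); rec=rec[rec[:,2]>9]; a=np.radians(rec[:,1]);X=np.c_[np.ones_like(a),np.cos(a),np.sin(a)]
c=np.linalg.lstsq(X,rec[:,2],rcond=None)[0]; hi=np.arctan2(c[2],c[1]); print("amp %.2f high %.1f rms %.2f"%(np.hypot(*c[1:]),np.degrees(hi),(rec[:,2]-X@c).std()))
end=2*np.pi*2+hi; ph=PH0+2*np.pi
for p in np.linspace(ph,end,14)[1:]: robot.movel(gp(p),speed=.06)
robot.dwell(.3); e=st(robot,"at peak"); v=e["eef_pos"][:2]-AX2; print("act",np.degrees(np.arctan2(v[1],v[0])))
t=robot.get_image("top"); print("held",read(t,.149))
robot.gripper_to(.05); p=e["eef_pos"]; p=robot.read_state()["eef_pos"]; robot.movel([p[0],p[1],.13],speed=.1)
robot.move_ptp([.36,.2,.25],DOWN); robot.dwell(.3); st(robot,"away")
t=robot.get_image("top");s=robot.get_image("side"); print("final",read(t,.149))
A=cv2.resize(t["pixels"][160:245,265:395,::-1],None,fx=4,fy=4,interpolation=cv2.INTER_CUBIC); B=cv2.resize(s["pixels"][165:250,280:345,::-1],None,fx=4,fy=4)
cv2.imwrite("pics/fin.png",np.hstack([A,B]))
E
```

```text
amp 4.29 high 32.6 rms 0.09
at peak t35.9 [ 0.5423 -0.0267  0.0516] F [1.4 1.5 7.5] gap 0.0154
act 33.764288748927086
held (np.float64(18.581864453515184), np.float32(30.710938))
away t38.8 [0.3604 0.1995 0.2495] F [ 0.2 -0.7  0.7] gap 0.0499
final (np.float64(18.58587435803578), np.float32(28.420952))
```

View pics/fin.png

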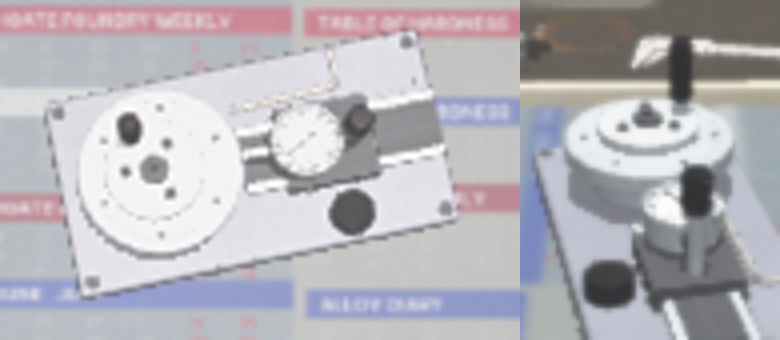

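The final view shows the wheel at rest and shifted towards the plunger. The needle is at the greatest reading, the arm is clear, and the cap and hex key are where they were. Handing in.

```bash
python3 -c "
from plant import robot
robot.sign_off(); print(robot.read_state()['time_s'])"
```

```text
the job is handed in; nothing more can be done
the job is handed in; nothing more can be done
```

The job is handed in: the wheel stands with its high spot at the plunger, and the arm is clear of everything. It was signed off at about 39 s of the 72 s allowed.

- **Indicator:** I slid the carriage in until the dial read 10.0 mm. The low spot happened to be at the plunger then, so the reading could only rise from there.
- **Turn:** I cranked one full turn anticlockwise while logging the dial. The readings ran from about 10.1 to 18.6 mm. A cosine fit gave an amplitude of 4.29 mm with 0.09 mm scatter and put the high spot at a grip angle of 32.6°. I then turned on to 33.8° and let go.
- **Last check:** with the gripper released and the arm away, the dial read 18.59 mm, the highest seen and under the 19.5 mm limit. The wheel's outline had moved towards the plunger. The cap and hex key looked unmoved in the last picture; I did not check the things on the desks.

These did not go to plan or did not agree:

- **First grasp missed:** it closed above the knob. A picture and a gentle touch both showed the real fingertips about 34 mm above the reported tool point, so I corrected all heights for that.
- **Hidden readings:** four dial readings (30° to 75° into the turn) were hidden by the arm and left out of the fit.
- **Range slightly wide:** the dial showed an 8.5 mm range where 8 mm is stated, probably a viewing error, so the true final reading is likely nearer 18 mm.

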